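Close the candle tin with its pair of lids, then take the outer lid back off

ROBOT

A 6-joint arm with a two-finger parallel gripper is mounted at the origin on the work surface. World frame = base frame: x ahead of the robot, y to its left, z up, the work surface at z = 0. Lengths are in m, angles in rad, forces in N, time in s.
With the tool pointing down it reaches from about 0.3 to 0.75 m from the base axis. Payload 8.5 kg.
Tool frame: the origin (TCP) lies at the very end of the fingers, on their centre line; the grasp point (between the pads) lies 19 mm behind it; z points along the fingers, y is the direction in which the jaws open and shut (so a half turn about z gives the same grasp; the last joint's range is limited). The gripper opens to 88 mm and grips with 3 to 60 N. Pads are 18 mm wide; open, the fingers measure 123 mm over their backs; the gripper's body (75 mm by 187 mm) begins 45 mm behind the grasp point.
Start: joints at [1.056, 0.381, 1.297, -0, 1.464, -0.215], TCP at [0.162, 0.525, 0.239] pointing down, gripper open.
Joint ranges: [-3.11, 3.11], [-0.89, 2.33], [0.22, 2.48], [-1.42, 4.56], [0.17, 2.85], [-2.88, 2.88]. Speed limits (rad/s): [2.39, 2.39, 3.14, 3.14, 3.14, 3.14].

INTERFACE

Orientations are given as a unit quaternion [x, y, z, w].
In Python, from plant import * gives the robot as it stands.
- The arm moves only by the tool arm_command, never from a script. Its argument "moves" is a list of rows, each a list of 2 entries, a list of its own where there are three numbers: the shift along the tool's x, y, z in m, then the turn, a rotation vector about the tool's x, y, z in degrees. In form: [[[x, y, z], [wx, wy, wz]], ...]. A call has 1 to 20 rows; each row shifts and turns the commanded pose from where the row before left it, along the tool's axes as they then stand; what a row does not reach is not made up. A row lasts 1/12 s, in which the tool goes at most 41.7 mm and 7.16 degrees, less where a joint would pass 70% of its speed; a pose out of reach is approached as far as the arm can. A call with a gripper value outside its range is refused whole. "hand" is the closure, from 0 (fully open) to 1 (shut), set as the call begins (left out, the last holds). The fingers move at their own pace and stop on an object; "newtons" is the grip in N (left out, the last holds). Time passes only in rows, so rows that do not move let the fingers close. It gives the time, the measured TCP pose, the force and the opening at its end, in the units of the state.
- state(): the state, without advancing time (a new reading comes with each control period).
- read_camera(name): name is "scene" or "top" or "wrist"; returns a dict with "frame" (480x640x3 uint8, red, green, blue), "z_map" (480x640 float32, m along the optical axis (not along the pixel's ray), 0 where there is no reading), "fovy" (degrees; the focal length in pixels is half the picture's height over the tangent of half this angle, whatever the lens; pixels are square), "cx", "cy" (the principal point, pixels), "cam_to_world" (4x4, takes a point from camera to world coordinates). Camera axes: x right, y down, z forward; pixel columns grow to the right and rows downward; lengths in m; the calibration is good to about 2 mm. A picture is of the moment at which its call begins.
- job_done(): hands the job in, once; it reports no verdict.
The state is a dict: "time": time; "joint_pos": joint angles; "joint_vel": joint speeds; "joint_efforts": joint torques, N m; "tool_pos": TCP position; "ee_rot": TCP orientation; "contact_force": force on the tool from outside, world axes, zero at the start; "ft_torque": the same for the moment, N m; "grip_width": opening from 0.0 (shut) to 1.0 (fully open).
Only numpy, scipy, OpenCV 4.12 (cv2) and the standard library are available. Lean on these libraries where they do the work, as an engineer would, in place of code of your own. Each camera call takes 0.05 s, during which the arm holds its last target. There are 200 camera calls.

TASK

Pick up the nested pair of lids together by the inner lid's wooden post, and lower the pair onto the open tin of candles until both lids are fully seated; set them down, do not drop them. Then take the outer lid by its collar and lift it alone, level, until all of it is above the top of the post, leaving the inner lid seated and undisturbed in the tin. Finish still holding the outer lid up there, and leave the tin and everything else on the table where it stands.

Things in the scene. Friction and masses are not known exactly. Their poses are not given: they have to be found in the camera images.
- tin: Open bare-metal rectangular tin, 110 (its x) x 90 (its y) x 60 mm high, walls 3 mm, six small yellow candles standing inside (up to 40 mm, clear of the lids). Loose, about 0.9 kg, on the table. Origin: centre of its underside, z up; rim at z = 60 mm.
- inner_lid: Pale wood lid, 0.16 kg, lying on the table under the outer lid. Origin: centre of its underside. Plug 98 (x) x 78 (y) mm, 12 mm deep (lowest 5 mm: 94 x 74), 3 mm play a side in the tin; above it a flange 110 (x) x 90 (y) x 4 mm that rests on the tin's rim; then the post. Seated: origin 48 mm above the tin's, on its axis, x along the tin's x, either way round.
- post_top (a point): Centre of the top of the inner lid's post, 69 mm above that lid's origin. The post is 18 x 18 mm square, sides along the lid's x and y. It passes through the outer lid's collar, 10 mm free all round, and stands 28 mm above it. Lifted by the post, the inner lid carries the outer lid along.
- outer_lid: Outer lid, bare metal, 0.16 kg: a cap 121 (x) x 101 (y) mm lying loose (no latch) on the inner lid's flange, axes alike within 0.02 rad. Origin: centre of the underside of its 3 mm top plate, 16 mm above the inner lid's origin when nested. Its 2.5 mm thick skirt hangs 12 mm below the origin, 3 mm play around flange and tin.
- collar_top (a point): Centre of the top of the outer lid's collar, 25 mm above that lid's origin. The collar is a square tube, 46 x 46 mm outside, 38 x 38 mm inside, sides along the lid's x and y, standing 22 mm up from the middle of the top plate.
- candle_tall: Bystander: rolled yellow candle, 40 mm across, 110 mm tall, standing; origin at the centre of its underside. Leave alone.
- candle_thick: Bystander: thick rolled yellow candle, 64 mm across, 80 mm tall, standing; origin at the centre of its underside. Leave alone.
- bead_jar: Bystander: small glass jar with metal cap, 48 mm across, 62 mm tall; origin at the centre of its underside. Leave alone.
- twine_reel: Bystander: reel of tan twine, 45 mm across, 45 mm tall; origin at the centre of its underside. Leave alone.
- closed_tin: Bystander: closed smaller metal tin with a round wooden knob, 89 x 69 mm, 65 mm tall with the knob; origin at the centre of its underside. Leave alone.
- spatula: Bystander: wooden-handled spatula lying on the table; origin on its underside. Leave alone.
- ruler: Bystander: wooden ruler 200 x 30 x 4 mm, lying; origin at the centre of its underside. Leave alone.
- wax_can: Bystander: low steel can, 60 mm across, 45 mm tall; origin at the centre of its underside. Leave alone.
Not all that is in view belongs to the job. Leave any purple look-alike of the tin alone.

How it is judged:
By the outcome, as a careful person would: the job done as asked, in the order asked, and still so for the second after the job is handed in, while the arm keeps its last pose, push and grip.
It also fails if it takes over 53 s, if anything falls off the work surface, if the arm or the gripper's body presses on something with over 40 N, if the wrist force passes 120 N, or if a joint passes its speed limit or range.

## Working session

There is one attempt and no reset: what is moved stays moved. The work goes in short steps, Python scripts to look and compute and a tool call to move; the robot and the scene stay as the last step left them, time stands still between calls to the robot, and variables do not carry over. Pictures are saved under pics/ and viewed, about 8 in all and at most 12, crops included, and the job is handed in when it is done.

Besides the shell and the picture viewer there is one more tool, called after "Request:" as name(argument=value, ...) on one line, values as JSON. arm_command: Moves the arm, as the interface text tells. Its arguments: {"type":"object","properties":{"moves":{"type":"array"},"hand":{"type":"number"},"newtons":{"type":"number"}},"required":["moves"]}

```bash
mkdir -p pics; ls; cat > h.py <<'E'
from plant import *
import numpy as np, cv2
def cam(n,save=None):
    c=read_camera(n); c['f']=240/np.tan(np.radians(c['fovy'])/2)
    if save: cv2.imwrite('pics/'+save,c['frame'][:,:,::-1])
    return c
def cloud(c):
    z=c['z_map'];v,u=np.mgrid[0:480,0:640]
    P=np.stack([(u-c['cx'])/c['f']*z,(v-c['cy'])/c['f']*z,z],-1)
    T=np.array(c['cam_to_world']); return P@T[:3,:3].T+T[:3,3]
E
python3 - <<'E'
from h import *
a=cam('top','top.png');b=cam('scene','scene.png')
for c in(a,b):
    print(c['fovy'],c['cx'],c['cy'],np.round(c['cam_to_world'],3).tolist(),(c['z_map']==0).mean())
np.savez('top.npz',**a);np.savez('scene.npz',**b)
s=state();print(s)
E
```

```text
pics
57.85194160482918 324.1373983239974 243.5616103790632 [[0.005, -0.997, 0.072, 0.431], [-1.0, -0.005, -0.004, -0.023], [0.004, -0.072, -0.997, 1.039], [0.0, 0.0, 0.0, 1.0]] 0.0040071614583333335
43.97110574854736 311.16526816621047 247.390601852186 [[0.83, 0.349, -0.436, 1.073], [0.558, -0.505, 0.658, -0.899], [0.01, -0.789, -0.614, 0.872], [0.0, 0.0, 0.0, 1.0]] 0.0060026041666666665
{'time': 0.1, 'joint_pos': array([ 1.05567316e+00,  3.81107803e-01,  1.29815537e+00,  2.26804040e-05,
        1.46359677e+00, -2.15305935e-01]), 'joint_vel': array([-5.42673114e-05, -1.46602879e-03, -1.61979908e-04, -6.82691294e-04,
       -1.32691543e-03,  4.98531581e-04]), 'joint_efforts': array([ 4.19446500e-03, -4.38659155e+01, -2.24911612e+01,  7.15039275e-02,
        3.42407415e-02, -6.01842680e-05]), 'tool_pos': array([0.16231384, 0.52524211, 0.23822067]), 'ee_rot': array([ 1.49348949e-01,  9.88784349e-01, -5.87829115e-04, -2.36837429e-04]), 'contact_force': array([0.04923634, 0.63320582, 0.46361027]), 'ft_torque': array([ 0.04422137, -0.02667995, -0.009243  ]), 'grip_width': 1.000047360240791}
```

View pics/top.png

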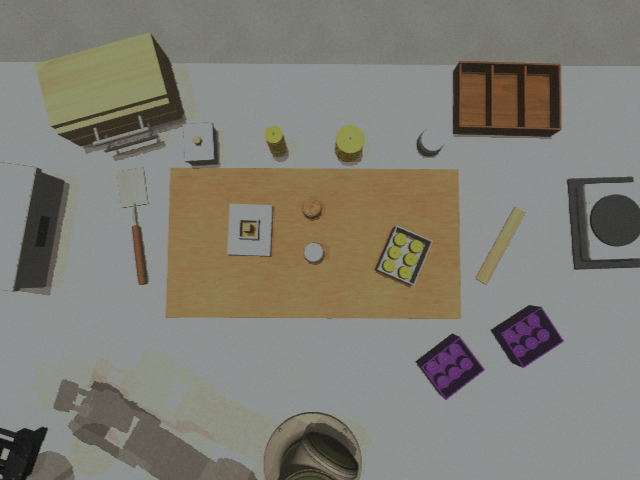

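View pics/scene.png

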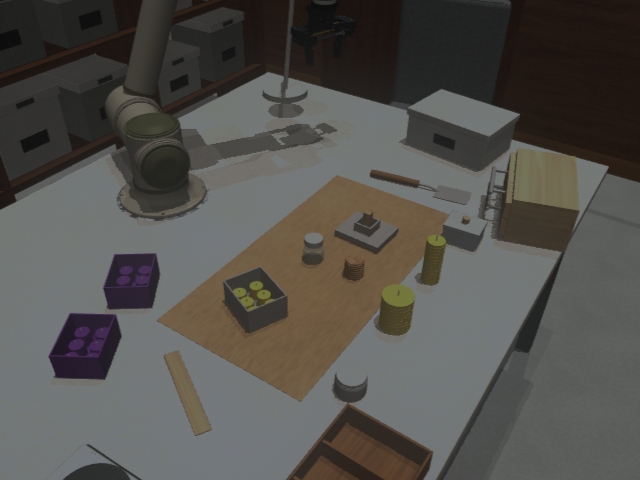

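The lids are at top-view (250,230) and the open tin with yellow candles is at (404,256). Possible look-alikes are the closed tin with a round knob (199,143) and the purple tins (450,366) and (527,336). The description (square post and collar, bare metal, yellow candles) picks the first two. Next I'll measure them and check a crop.

```bash
python3 - <<'E'
from h import *
c=dict(np.load('top.npz'));P=cloud(c)
def rect(name,uv,r,zlo,zhi):
    m=np.zeros((480,640),bool);u,v=uv;m[v-r:v+r,u-r:u+r]=1
    m&=(P[...,2]>zlo)&(P[...,2]<zhi)&(c['z_map']>0)
    q=P[m]
    (x,y),(w,h),a=cv2.minAreaRect((q[:,:2]*1000).astype(np.float32))
    print(name,len(q),'c',round(x,1),round(y,1),'wh',round(w,1),round(h,1),'a',round(a,2),'zmed',np.round(np.percentile(q[:,2],[5,50,95])*1000,1))
for w in [(170,300),(300,400),(360,200),(480,150)]: print('table z',P[w[1],w[0]])
rect('outer',(250,230),35,.012,.03)
rect('collar',(250,230),20,.036,.046)
rect('post',(250,230),20,.060,.08)
rect('tinrim',(404,256),40,.052,.07)
g=c['frame'];
x=np.hstack([cv2.resize(g[190:270,210:290],(400,400)),cv2.resize(g[216:296,364:444],(400,400))]);cv2.imwrite('pics/crop.png',x[:,:,::-1])
E
```

```text
table z [ 0.36975041  0.33832804 -0.00048626]
table z [0.13959882 0.02754239 0.00244108]
table z [ 0.61162978 -0.11312166  0.00162623]
table z [ 0.73725082 -0.40704627 -0.00175373]
outer 1935 c 538.0 149.1 wh 102.1 121.4 a 88.04 zmed [14.2 17.6 21.1]
collar 142 c 537.4 149.0 wh 46.5 45.8 a 87.2 zmed [36.6 40.2 43.3]
post 67 c 537.9 147.8 wh 17.6 16.5 a 1.19 zmed [63.3 67.7 70.1]
tinrim 295 c 477.3 -210.6 wh 90.7 110.5 a 66.49 zmed [53.2 58.4 61.6]
```

View pics/crop.png

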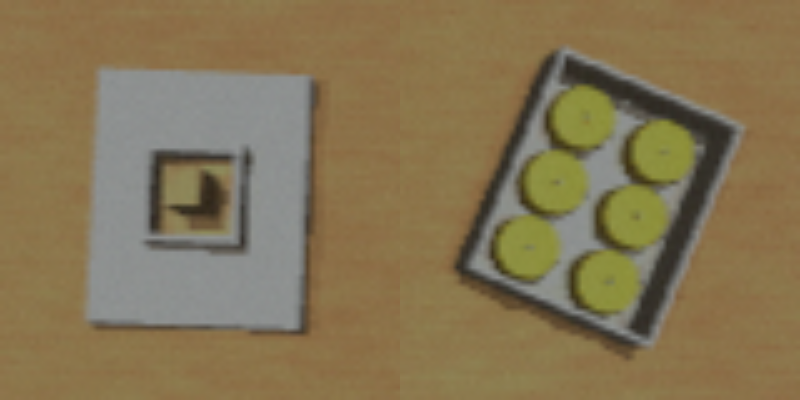

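The crop confirms it: the square wood post sits inside the square collar on the metal cap (left), and the bare-metal tin holds six yellow candles (right). I'll move over the post.

Request:
arm_command(moves=[[[0,0,0],[0,0,-5.1]],[[0,0,0],[0,0,-5.1]],[[0,0,0],[0,0,-5.1]],[[-0.0243,-0.0228,0.0025],[0,0,0]],[[-0.0243,-0.0228,0.0025],[0,0,0]],[[-0.0243,-0.0228,0.0025],[0,0,0]],[[-0.0243,-0.0228,0.0025],[0,0,0]],[[-0.0243,-0.0228,0.0025],[0,0,0]],[[-0.0243,-0.0228,0.0025],[0,0,0]],[[-0.0243,-0.0228,0.0025],[0,0,0]],[[-0.0243,-0.0228,0.0025],[0,0,0]],[[-0.0243,-0.0228,0.0025],[0,0,0]],[[-0.0243,-0.0228,0.0025],[0,0,0]],[[-0.0243,-0.0228,0.0025],[0,0,0]],[[-0.0243,-0.0228,0.0025],[0,0,0]],[[-0.0243,-0.0228,0.0025],[0,0,0]],[[-0.0243,-0.0228,0.0025],[0,0,0]],[[-0.0243,-0.0228,0.0025],[0,0,0]],[[-0.0243,-0.0228,0.0025],[0,0,0]]], hand=0)

```text
time: 1.68
tool_pos: [0.5399, 0.1467, 0.1983]
ee_rot: [0.016, 1.0, -0.0, -0.0]
contact_force: [-0.2, -0.7, 0.2]
grip_width: 1.0
```

```bash
python3 - <<'E'
from h import *
from scipy.spatial.transform import Rotation as R
c=cam('wrist','w1.png');s=state();T=np.array(c['cam_to_world'])
print(s['time'],s['tool_pos'],np.round(R.from_quat(s['ee_rot']).as_matrix(),4).tolist(),s['contact_force'],s['joint_pos'])
print(np.round(T,3).tolist(),c['fovy'])
P=cloud(c);ok=c['z_map']>0
def rect(n,ctr,r,zl,zh):
    m=ok&(P[...,2]>zl)&(P[...,2]<zh)&(np.hypot(P[...,0]-ctr[0],P[...,1]-ctr[1])<r);q=P[m]
    if len(q)<5: print(n,len(q));return
    (x,y),(w,h),a=cv2.minAreaRect((q[:,:2]*1000).astype(np.float32))
    print(n,len(q),round(x,1),round(y,1),'wh',round(w,1),round(h,1),'a',round(a,2),np.round(np.percentile(q[:,2],[5,50,95])*1000,1))
rect('outer',(.538,.148),.09,.012,.026)
rect('collar',(.538,.148),.04,.036,.046)
rect('post',(.538,.148),.03,.062,.08)
E
```

```text
1.7333 [0.54345795 0.14283698 0.19745244] [[-0.9993, 0.0364, 0.0005], [0.0364, 0.9993, -0.0017], [-0.0006, -0.0016, -1.0]] [ 2.09694507 -3.90219112 -1.59165687] [ 0.04712463  0.43380426  1.33477925 -0.00172271  1.37258913 -1.48695391]
[[0.032, 0.947, 0.318, 0.457], [0.999, -0.03, -0.011, 0.15], [-0.0, 0.319, -0.948, 0.343], [0.0, 0.0, 0.0, 1.0]] 62.46573274449638
outer 14458 538.0 152.0 wh 101.3 121.1 a 88.34 [15.6 18.1 19.4]
collar 1211 537.6 152.0 wh 46.1 46.1 a 88.47 [37.3 40.  41.4]
post 633 538.2 151.7 wh 17.7 18.3 a 88.6 [65.4 67.9 69.1]
```

View pics/w1.png

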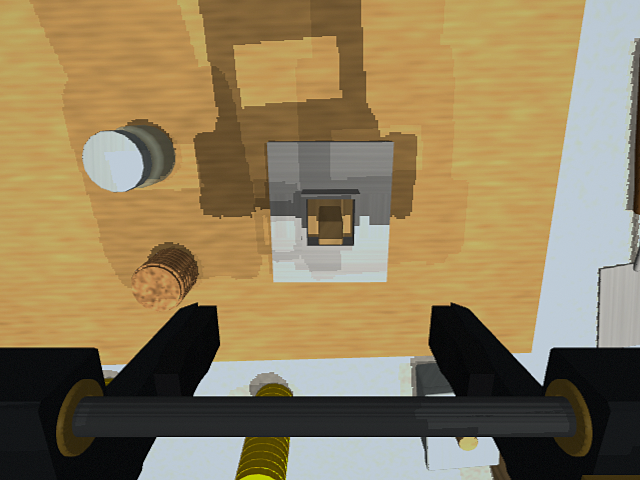

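The wrist view shows the lids centred under the gripper, with the post at about (330,220). The arm was still settling, so I'll re-measure at rest.

Request:
arm_command(moves=[[[0,0,0],[0,0,0]],[[0,0,0],[0,0,0]],[[0,0,0],[0,0,0]],[[0,0,0],[0,0,0]]])

```text
time: 2.07
tool_pos: [0.5383, 0.1491, 0.199]
ee_rot: [0.016, 1.0, 0.0, 0.0]
contact_force: [0.3, -0.4, -0.2]
grip_width: 1.003
```

```bash
cat >> h.py <<'E'
from scipy.spatial.transform import Rotation as R
def rect(c,P,n,ctr,r,zl,zh):
    m=(c['z_map']>0)&(P[...,2]>zl)&(P[...,2]<zh)&(np.hypot(P[...,0]-ctr[0],P[...,1]-ctr[1])<r);q=P[m]
    if len(q)<5: print(n,len(q));return
    (x,y),(w,h),a=cv2.minAreaRect((q[:,:2]*1000).astype(np.float32))
    print(n,len(q),round(x,1),round(y,1),'wh',round(w,1),round(h,1),'a',round(a,2),np.round(np.percentile(q[:,2],[5,50,95])*1000,1))
def pose():
    s=state();M=R.from_quat(s['ee_rot']).as_matrix()
    print('t',round(s['time'],2),'tcp',np.round(s['tool_pos']*1000,1),'jaw yaw',round(np.degrees(np.arctan2(M[1,1],M[0,1])),2),'z',np.round(M[:,2],4),'F',np.round(s['contact_force'],1),'w',round(s['grip_width']*88,1))
    return s['tool_pos'],M
E
python3 - <<'E'
from h import *
pose();c=cam('wrist');pose();P=cloud(c)
rect(c,P,'outer',(.538,.148),.09,.012,.026)
rect(c,P,'collar',(.538,.148),.04,.036,.046)
rect(c,P,'post',(.538,.148),.03,.062,.08)
E
```

```text
t 2.07 tcp [538.3 149.1 199. ] jaw yaw 88.21 z [ 0.e+00  1.e-04 -1.e+00] F [ 0.3 -0.4 -0.2] w 88.3
t 2.12 tcp [538.4 149.  199. ] jaw yaw 88.21 z [ 2.e-04  1.e-04 -1.e+00] F [ 0.1  0.3 -0.3] w 88.1
outer 14324 538.4 151.9 wh 101.4 121.6 a 88.29 [15.6 18.1 19.4]
collar 1229 537.8 152.0 wh 46.0 46.3 a 88.12 [38.  40.  41.4]
post 622 538.3 151.9 wh 17.6 18.3 a 88.01 [65.4 68.  69.2]
```

Request:
arm_command(moves=[[[0,0.0015,0.018],[0,0,0]],[[0,0,0.018],[0,0,0]],[[0,0,0.018],[0,0,0]],[[0,0,0.018],[0,0,0]],[[0,0,0.018],[0,0,0]],[[0,0,0.018],[0,0,0]],[[0,0,0.015],[0,0,0]],[[0,0,0.012],[0,0,0]],[[0,0,0.009],[0,0,0]],[[0,0,0.006],[0,0,0]],[[0,0,0.0045],[0,0,0]],[[0,0,0],[0,0,0]],[[0,0,0],[0,0,0]],[[0,0,0],[0,0,0]],[[0,0,0],[0,0,0]]])

```text
time: 3.37
tool_pos: [0.5394, 0.1497, 0.0448]
ee_rot: [0.016, 1.0, 0.0, 0.001]
contact_force: [0.3, 0.1, 0.6]
grip_width: 0.998
```

Request:
arm_command(moves=[[[0,0,0],[0,0,0]],[[0,0,0],[0,0,0]],[[0,0,0],[0,0,0]],[[0,0,0],[0,0,0]],[[0,0,0],[0,0,0]],[[0,0,0],[0,0,0]],[[0,0,0],[0,0,0]],[[0,0,0],[0,0,0]],[[0,0,0],[0,0,0]],[[0,0,0],[0,0,0]]], hand=1, newtons=35)

```text
time: 4.2
tool_pos: [0.5391, 0.1496, 0.0442]
ee_rot: [0.016, 1.0, -0.0, -0.0]
contact_force: [0.2, -0.1, 0.4]
grip_width: 0.268
```

```bash
python3 -c "
from h import *
pose()"
```

```text
t 4.2 tcp [539.1 149.6  44.2] jaw yaw 88.12 z [-1.e-04 -0.e+00 -1.e+00] F [ 0.2 -0.1  0.4] w 23.6
```

Request:
arm_command(moves=[[[0,0,0],[0,0,0]],[[0,0,0],[0,0,0]],[[0,0,0],[0,0,0]],[[0,0,0],[0,0,0]],[[0,0,0],[0,0,0]],[[0,0,0],[0,0,0]]])

```text
time: 4.7
tool_pos: [0.5391, 0.1497, 0.0443]
ee_rot: [0.016, 1.0, 0.0, 0.0]
contact_force: [0.1, 2.2, -0.2]
grip_width: 0.198
```

Request:
arm_command(moves=[[[0,0,-0.002],[0,0,0]],[[0,0,-0.005],[0,0,0]],[[0,0,-0.01],[0,0,0]],[[0,0,-0.012],[0,0,0]],[[0,0,-0.012],[0,0,0]],[[0,0,-0.012],[0,0,0]],[[0,0,-0.012],[0,0,0]],[[0,0,-0.012],[0,0,0]],[[0,0,-0.012],[0,0,0]],[[0,0,-0.012],[0,0,0]],[[0,0,-0.012],[0,0,0]],[[0,0,-0.01],[0,0,0]],[[0,0,-0.005],[0,0,0]],[[0,0,-0.002],[0,0,0]],[[0,0,0],[0,0,0]],[[0,0,0],[0,0,0]],[[0,0,0],[0,0,0]]])

```text
time: 6.12
tool_pos: [0.5388, 0.1496, 0.1736]
ee_rot: [0.016, 1.0, -0.0, -0.001]
contact_force: [-0.2, -0.6, -3.6]
grip_width: 0.201
```

```bash
python3 - <<'E'
from h import *
p,M=pose();c=cam('wrist','w2.png');P=cloud(c)
z=.13
rect(c,P,'outer plate',(.538,.150),.09,z+.013,z+.026)
rect(c,P,'collar',(.538,.150),.04,z+.036,z+.046)
E
```

```text
t 6.12 tcp [538.8 149.6 173.6] jaw yaw 88.12 z [-1.4e-03 -1.0e-04 -1.0e+00] F [-0.2 -0.6 -3.6] w 17.7
outer plate 31395 536.2 150.2 wh 101.6 118.6 a 88.14 [146.  147.5 148.7]
collar 2619 523.2 150.7 wh 46.1 18.5 a 88.04 [166.9 169.5 174.7]
```

View pics/w2.png

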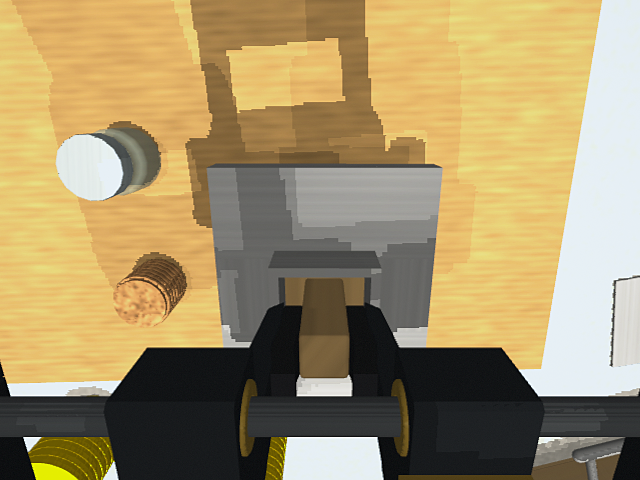

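The pair is held and level at z ≈ 129 mm. Now I'll turn it to the tin's heading and move to a viewing spot beside the tin.

Request:
arm_command(moves=[[[0,0,0],[0,0,5.4]],[[0,0,0],[0,0,5.4]],[[0,0,0],[0,0,5.4]],[[0,0,0],[0,0,5.4]],[[-0.0047,-0.0077,0],[0,0,0]],[[-0.0094,-0.0154,0],[0,0,0]],[[-0.0157,-0.0256,0],[0,0,0]],[[-0.0157,-0.0256,0],[0,0,0]],[[-0.0157,-0.0256,0],[0,0,0]],[[-0.0157,-0.0256,0],[0,0,0]],[[-0.0157,-0.0256,0],[0,0,0]],[[-0.0157,-0.0256,0],[0,0,0]],[[-0.0157,-0.0256,0],[0,0,0]],[[-0.0157,-0.0256,0],[0,0,0]],[[-0.0157,-0.0256,0],[0,0,0]],[[-0.0157,-0.0256,0],[0,0,0]],[[-0.0157,-0.0256,0],[0,0,0]],[[-0.0157,-0.0256,0],[0,0,0]],[[-0.0094,-0.0154,0],[0,0,0]],[[-0.0047,-0.0077,0],[0,0,0]]])

```text
time: 7.83
tool_pos: [0.5965, -0.264, 0.1734]
ee_rot: [0.203, 0.979, -0.0, -0.0]
contact_force: [0.3, 0.4, -3.0]
grip_width: 0.203
```

Request:
arm_command(moves=[[[0,0,0],[0,0,0]],[[0,0,0],[0,0,0]],[[0,0,0],[0,0,0]],[[0,0,0],[0,0,0]],[[0,0,0],[0,0,0]],[[0,0,0],[0,0,0]]])

```text
time: 8.33
tool_pos: [0.5971, -0.26, 0.1745]
ee_rot: [0.203, 0.979, -0.0, 0.0]
contact_force: [-0.3, -0.5, -3.1]
grip_width: 0.201
```

```bash
python3 - <<'E'
from h import *
p,M=pose();c=cam('wrist','w3.png');P=cloud(c)
rect(c,P,'tinrim',(.4775,-.209),.085,.054,.066)
rect(c,P,'plate',p[:2],.09,.142,.154)
t=cam('top');P=cloud(t)
rect(t,P,'plate top',p[:2],.09,.138,.158)
rect(t,P,'tin top',(.4775,-.209),.085,.052,.07)
E
```

```text
t 8.33 tcp [ 597.1 -260.   174.5] jaw yaw 66.59 z [ 2.e-04 -1.e-04 -1.e+00] F [-0.3 -0.5 -3.1] w 17.7
tinrim 2385 495.4 -215.4 wh 90.3 70.8 a 66.6 [55.4 58.9 60.2]
plate 31289 594.7 -258.2 wh 101.5 118.8 a 66.46 [146.6 148.3 149.4]
plate top 135 615.2 -217.2 wh 13.1 110.9 a 57.71 [142.3 147.8 150.2]
tin top 90 494.8 -171.2 wh 15.8 108.9 a 59.62 [53.7 58.2 61.4]
```

View pics/w3.png

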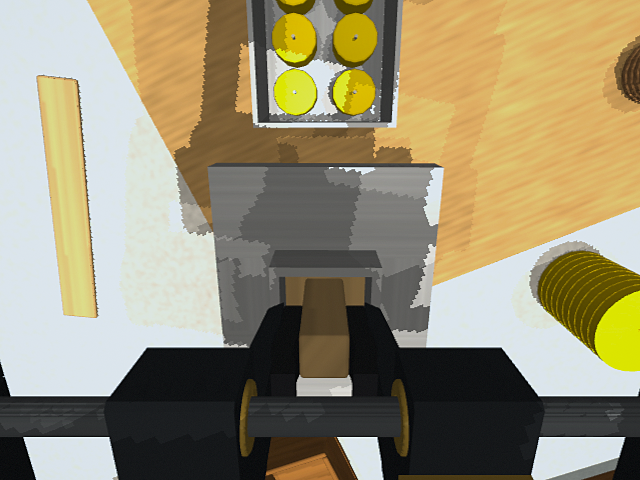

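The tin's near rim is at row ~125 (columns 255–402) and lines up with the cap (columns 210–440). I need about 129.5 mm along tool x and almost no lateral shift.

Request:
arm_command(moves=[[[0.004,0,0],[0,0,0]],[[0.01,0,0],[0,0,0]],[[0.018,0,0],[0,0,0]],[[0.018,0,0],[0,0,0]],[[0.018,0,0],[0,0,0]],[[0.018,0,0],[0,0,0]],[[0.018,0,0],[0,0,0]],[[0.014,0,0],[0,0,0]],[[0.008,0,0],[0,0,0]],[[0.0035,0,0.005],[0,0,0]],[[0,0,0.01],[0,0,0]],[[0,0,0.012],[0,0,0]],[[0,0,0.012],[0,0,0]],[[0,0,0.011],[0,0,0]],[[0,0,0.008],[0,0,0]],[[0,0,0.004],[0,0,0]],[[0,0,0],[0,0,0]],[[0,0,0],[0,0,0]],[[0,0,0],[0,0,0]],[[0,0,0],[0,0,0]]])

```text
time: 10.1
tool_pos: [0.4785, -0.2094, 0.1128]
ee_rot: [0.203, 0.979, -0.0, 0.001]
contact_force: [0.5, 0.5, -3.4]
grip_width: 0.199
```

```bash
python3 - <<'E'
from h import *
p,M=pose();c=cam('scene');x=cv2.resize(c['frame'][235:365,190:340],(750,650))[:600];cv2.imwrite('pics/s2.png',x[:,:,::-1])
P=cloud(c);zz=p[2]-.0442
rect(c,P,'plate',p[:2],.09,zz+.014,zz+.024)
t=cam('top');P=cloud(t)
rect(t,P,'plate top',p[:2],.09,zz+.012,zz+.026)
E
```

```text
t 10.1 tcp [ 478.5 -209.4  112.8] jaw yaw 66.53 z [ 9.e-04 -7.e-04 -1.e+00] F [ 0.5  0.5 -3.4] w 17.5
plate 1439 479.4 -207.9 wh 103.5 127.0 a 66.18 [84.9 88.1 90.9]
plate top 190 497.6 -185.2 wh 106.2 94.8 a 2.93 [83.1 86.3 89.4]
```

View pics/s2.png

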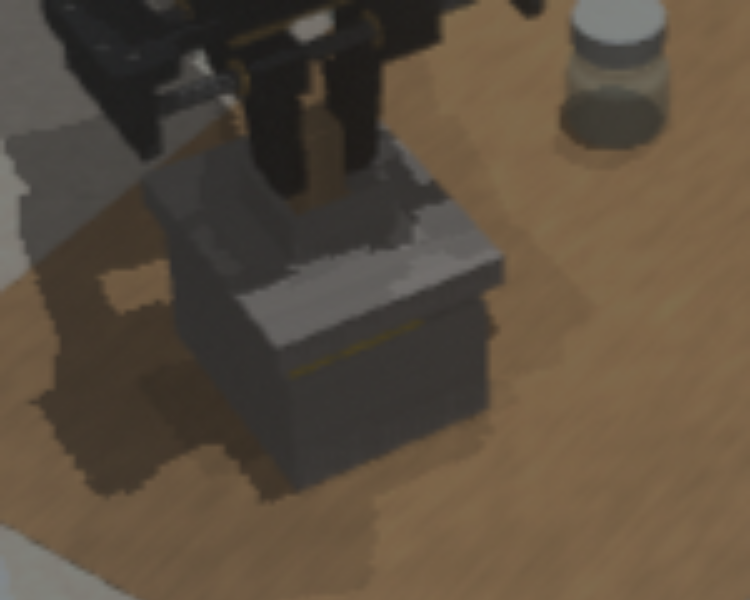

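The pair sits squarely over the tin, about 9 mm above the rim. I'll lower it slowly and watch the force.

Request:
arm_command(moves=[[[0,0,0.002],[0,0,0]],[[0,0,0.002],[0,0,0]],[[0,0,0.002],[0,0,0]],[[0,0,0.002],[0,0,0]],[[0,0,0.002],[0,0,0]],[[0,0,0.002],[0,0,0]],[[0,0,0.001],[0,0,0]],[[0,0,0],[0,0,0]],[[0,0,0],[0,0,0]]])

```text
time: 10.95
tool_pos: [0.4782, -0.2093, 0.0992]
ee_rot: [0.203, 0.979, 0.0, -0.0]
contact_force: [0.7, 0.3, -2.6]
grip_width: 0.202
```

```bash
python3 -c "
from h import *
pose();print(state()['ft_torque'])"
```

```text
t 10.95 tcp [ 478.2 -209.3   99.2] jaw yaw 66.52 z [-1.e-04  0.e+00 -1.e+00] F [ 0.7  0.3 -2.6] w 17.8
[-0.00392802 -0.01927698  0.01611434]
```

Request:
arm_command(moves=[[[0,0,0.001],[0,0,0]],[[0,0,0.001],[0,0,0]],[[0,0,0.001],[0,0,0]],[[0,0,0.001],[0,0,0]],[[0,0,0.001],[0,0,0]],[[0,0,0],[0,0,0]]])

```text
time: 11.45
tool_pos: [0.4781, -0.2092, 0.094]
ee_rot: [0.203, 0.979, 0.0, -0.0]
contact_force: [0.2, -0.0, -2.9]
grip_width: 0.202
```

Request:
arm_command(moves=[[[0,0,0.0006],[0,0,0]],[[0,0,0.0006],[0,0,0]],[[0,0,0.0006],[0,0,0]],[[0,0,0],[0,0,0]],[[0,0,0],[0,0,0]]])

```text
time: 11.87
tool_pos: [0.4782, -0.2092, 0.0924]
ee_rot: [0.203, 0.979, 0.0, -0.0]
contact_force: [-0.3, 0.1, -2.8]
grip_width: 0.2
```

```bash
python3 -c "
from h import *
pose();print(state()['ft_torque'])"
```

```text
t 11.87 tcp [ 478.2 -209.2   92.4] jaw yaw 66.52 z [-1.e-04  0.e+00 -1.e+00] F [-0.3  0.1 -2.8] w 17.6
[-0.0006169  -0.02466076  0.05646555]
```

No contact yet. I'll continue in small steps until the weight transfers.

Request:
arm_command(moves=[[[0,0,0.0005],[0,0,0]],[[0,0,0.0005],[0,0,0]],[[0,0,0],[0,0,0]],[[0,0,0],[0,0,0]]])

```text
time: 12.2
tool_pos: [0.4783, -0.2093, 0.0922]
ee_rot: [0.203, 0.979, -0.0, 0.0]
contact_force: [-2.3, 1.5, 5.0]
grip_width: 0.2
```

The pair seats at TCP z 92.2 mm, exactly as predicted, with a light 8 N push. I'll relax, open and rise.

Request:
arm_command(moves=[[[0,0,-0.0006],[0,0,0]],[[0,0,0],[0,0,0]]])

```text
time: 12.37
tool_pos: [0.4783, -0.2093, 0.0922]
ee_rot: [0.203, 0.979, -0.0, 0.0]
contact_force: [-1.1, 0.3, 1.0]
grip_width: 0.197
```

Request:
arm_command(moves=[[[0,0,0],[0,0,0]],[[0,0,0],[0,0,0]],[[0,0,0],[0,0,0]],[[0,0,0],[0,0,0]],[[0,0,0],[0,0,0]],[[0,0,0],[0,0,0]],[[0,0,0],[0,0,0]],[[0,0,0],[0,0,0]],[[0,0,0],[0,0,0]],[[0,0,0],[0,0,0]],[[0,0,0],[0,0,0]],[[0,0,0],[0,0,0]],[[0,0,0],[0,0,0]],[[0,0,0],[0,0,0]],[[0,0,0],[0,0,0]],[[0,0,0],[0,0,0]]], hand=0)

```text
time: 13.7
tool_pos: [0.4782, -0.2092, 0.092]
ee_rot: [0.203, 0.979, 0.0, 0.0]
contact_force: [-0.7, -0.0, -0.6]
grip_width: 1.001
```

Request:
arm_command(moves=[[[0,0,-0.005],[0,0,0]],[[0,0,-0.01],[0,0,0]],[[0,0,-0.012],[0,0,0]],[[0,0,-0.012],[0,0,0]],[[0,0,-0.012],[0,0,0]],[[0,0,-0.01],[0,0,0]],[[0,0,-0.005],[0,0,0]],[[0,0,0],[0,0,0]],[[0,0,0],[0,0,0]],[[0,0,0],[0,0,0]]])

```text
time: 14.53
tool_pos: [0.478, -0.2091, 0.1575]
ee_rot: [0.203, 0.979, 0.0, -0.0]
contact_force: [-0.2, 0.2, 0.3]
grip_width: 1.002
```

```bash
python3 - <<'E'
from h import *
p,M=pose();c=cam('wrist','w4.png');P=cloud(c)
rect(c,P,'plate',p[:2],.09,.060,.075)
rect(c,P,'collar',p[:2],.04,.084,.093)
rect(c,P,'post',p[:2],.03,.11,.125)
for i in range(2):
    m=(c['z_map']>0)&(abs(P[...,2]-.067)<.006)&(np.hypot(P[...,0]-p[0],P[...,1]-p[1])<.075)
q=P[m];A=np.c_[q[:,:2]-q[:,:2].mean(0),np.ones(len(q))];print('plane',np.linalg.lstsq(A,q[:,2],rcond=None)[0])
s=cam('scene');x=cv2.resize(s['frame'][235:365,190:340],(690,598),interpolation=cv2.INTER_CUBIC);cv2.imwrite('pics/s3.png',x[:,:,::-1])
E
```

```text
t 14.53 tcp [ 478.  -209.1  157.5] jaw yaw 66.52 z [-9.e-04  7.e-04 -1.e+00] F [-0.2  0.2  0.3] w 88.2
plate 24823 477.4 -208.1 wh 101.5 121.8 a 66.34 [63.6 66.1 67.3]
collar 2131 477.0 -207.9 wh 46.1 46.6 a 66.26 [85.1 88.  89.4]
post 1221 477.0 -208.6 wh 17.7 19.2 a 66.66 [112.7 116.  117.1]
plane [ 0.00011144 -0.00035858  0.06602277]
```

View pics/w4.png

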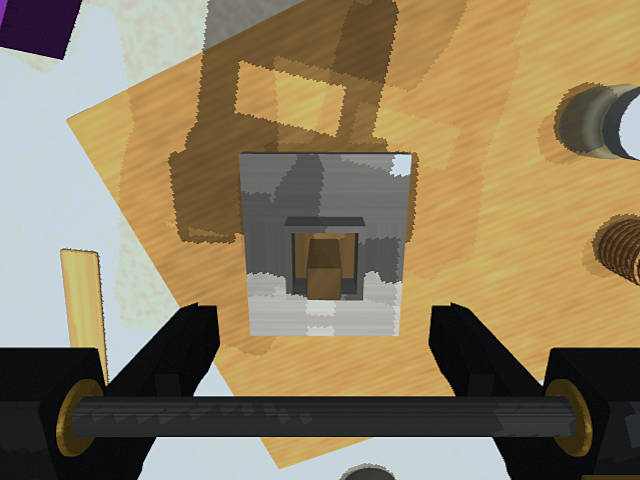

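View pics/s3.png

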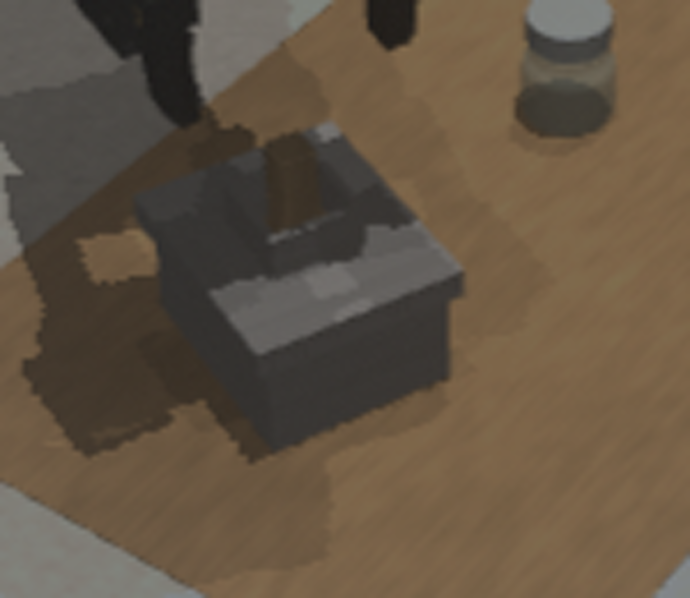

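Both lids are seated and level (collar at about (325,258) in the wrist view, cap skirt over the rim in the scene view). I'll centre on the collar and descend to 3 mm above the plate.

Request:
arm_command(moves=[[[0.0012,0.0007,0.005],[0,0,0]],[[0,0,0.01],[0,0,0]],[[0,0,0.01],[0,0,0]],[[0,0,0.01],[0,0,0]],[[0,0,0.01],[0,0,0]],[[0,0,0.01],[0,0,0]],[[0,0,0.01],[0,0,0]],[[0,0,0.008],[0,0,0]],[[0,0,0.006],[0,0,0]],[[0,0,0.004],[0,0,0]],[[0,0,0.003],[0,0,0]],[[0,0,0.0015],[0,0,0]],[[0,0,0],[0,0,0]],[[0,0,0],[0,0,0]],[[0,0,0],[0,0,0]],[[0,0,0],[0,0,0]]])

```text
time: 15.97
tool_pos: [0.4775, -0.2082, 0.0708]
ee_rot: [0.203, 0.979, -0.0, 0.0]
contact_force: [-0.2, 0.7, -0.5]
grip_width: 0.999
```

Request:
arm_command(moves=[[[0,0,0],[0,0,0]],[[0,0,0],[0,0,0]],[[0,0,0],[0,0,0]],[[0,0,0],[0,0,0]],[[0,0,0],[0,0,0]],[[0,0,0],[0,0,0]],[[0,0,0],[0,0,0]],[[0,0,0],[0,0,0]],[[0,0,0],[0,0,0]],[[0,0,0],[0,0,0]],[[0,0,0],[0,0,0]],[[0,0,0],[0,0,0]]], hand=1, newtons=30)

```text
time: 16.97
tool_pos: [0.4774, -0.2081, 0.0706]
ee_rot: [0.203, 0.979, -0.0, 0.0]
contact_force: [0.2, -0.2, 0.3]
grip_width: 0.519
```

```bash
python3 -c "
from h import *
pose();print(state()['ft_torque'])"
```

```text
t 16.97 tcp [ 477.4 -208.1   70.6] jaw yaw 66.53 z [ 0.e+00 -1.e-04 -1.e+00] F [ 0.2 -0.2  0.3] w 45.7
[-0.05044922 -0.03911727 -0.01068803]
```

The collar is gripped (46 mm) with no side force. I'll lift straight up.

Request:
arm_command(moves=[[[0,0,0],[0,0,0]],[[0,0,-0.001],[0,0,0]],[[0,0,-0.002],[0,0,0]],[[0,0,-0.002],[0,0,0]],[[0,0,-0.002],[0,0,0]],[[0,0,-0.002],[0,0,0]],[[0,0,-0.002],[0,0,0]],[[0,0,-0.002],[0,0,0]],[[0,0,-0.001],[0,0,0]],[[0,0,0],[0,0,0]],[[0,0,0],[0,0,0]]])

```text
time: 17.88
tool_pos: [0.4774, -0.2081, 0.0846]
ee_rot: [0.203, 0.979, -0.0, 0.0]
contact_force: [-0.2, 0.1, -2.1]
grip_width: 0.516
```

```bash
python3 -c "
from h import *
pose();print(state()['ft_torque'])"
```

```text
t 17.88 tcp [ 477.4 -208.1   84.6] jaw yaw 66.52 z [ 0. -0. -1.] F [-0.2  0.1 -2.1] w 45.4
[-0.02674424 -0.03090005 -0.01227685]
```

Request:
arm_command(moves=[[[0,0,-0.003],[0,0,0]],[[0,0,-0.005],[0,0,0]],[[0,0,-0.006],[0,0,0]],[[0,0,-0.006],[0,0,0]],[[0,0,-0.006],[0,0,0]],[[0,0,-0.006],[0,0,0]],[[0,0,-0.006],[0,0,0]],[[0,0,-0.006],[0,0,0]],[[0,0,-0.006],[0,0,0]],[[0,0,-0.006],[0,0,0]],[[0,0,-0.006],[0,0,0]],[[0,0,-0.005],[0,0,0]],[[0,0,-0.004],[0,0,0]],[[0,0,-0.002],[0,0,0]],[[0,0,0],[0,0,0]],[[0,0,0],[0,0,0]],[[0,0,0],[0,0,0]],[[0,0,0],[0,0,0]]])

```text
time: 19.38
tool_pos: [0.4773, -0.208, 0.1573]
ee_rot: [0.203, 0.979, 0.0, -0.0]
contact_force: [-0.3, 0.8, -2.1]
grip_width: 0.517
```

```bash
python3 - <<'E'
from h import *
p,M=pose();c=cam('wrist');P=cloud(c)
m=(c['z_map']>0)&(abs(P[...,2]-(p[2]-.0046))<.007)&(np.hypot(P[...,0]-p[0],P[...,1]-p[1])<.075)
q=P[m];A=np.c_[q[:,:2]-q[:,:2].mean(0),np.ones(len(q))];print('plate plane',len(q),np.linalg.lstsq(A,q[:,2],rcond=None)[0])
s=cam('scene');x=cv2.resize(s['frame'][215:365,170:340],(680,600),interpolation=cv2.INTER_CUBIC);cv2.imwrite('pics/s4.png',x[:,:,::-1])
P=cloud(s)
rect(s,P,'flange',(.4775,-.2085),.075,.061,.07)
rect(s,P,'post',(.4775,-.2085),.03,.08,.12)
E
```

```text
t 19.38 tcp [ 477.3 -208.   157.3] jaw yaw 66.52 z [-5.e-04  4.e-04 -1.e+00] F [-0.3  0.8 -2.1] w 45.5
plate plane 32378 [ 0.01739409 -0.00763357  0.15298551]
flange 1250 478.9 -208.2 wh 90.9 114.1 a 66.56 [62.1 64.7 67.5]
post 34 483.9 -212.0 wh 16.6 8.8 a 65.83 [81.7 85.3 89.5]
```

View pics/s4.png

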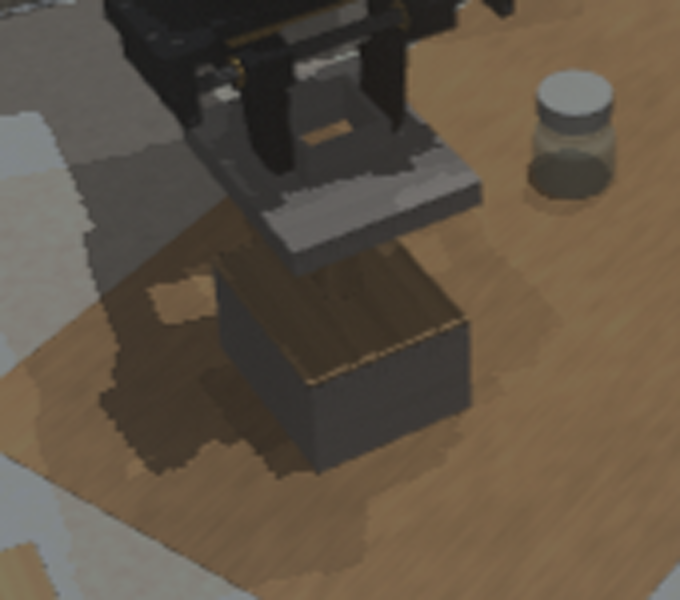

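The outer lid is up by itself, with its skirt bottom at about 138 mm against the post top at 117 mm. The flange is flush on the rim. The fitted tilt (~1°) may be fingertip contamination, so I'll re-fit robustly.

```bash
python3 - <<'E'
from h import *
p,M=pose();c=cam('wrist');P=cloud(c)
L=(P-p)@M  # tool frame
m=(c['z_map']>0)&(abs(L[...,2]-.0046)<.006)&(L[...,0]>.026)&(L[...,0]<.058)&(abs(L[...,1])<.046)
q=L[m];A=np.c_[q[:,:2],np.ones(len(q))];print(len(q),np.linalg.lstsq(A,q[:,2],rcond=None)[0])
m2=(c['z_map']>0)&(abs(L[...,2]-.0046)<.006)&(L[...,0]<-.0)&(abs(L[...,1])>.035)&(abs(L[...,1])<.048);q=L[m2]
print(len(q),np.median(q,0) if len(q) else '')
E
```

```text
t 19.48 tcp [ 477.3 -208.1  157.3] jaw yaw 66.52 z [-3.e-04  2.e-04 -1.e+00] F [-0.4  0.1 -1.7] w 45.9
18520 [0.00050411 0.00029654 0.00439464]
218 [-0.00241846 -0.04417692  0.00438864]
```

Level to under 0.001 rad, and the arm is at rest. Handing in.

```bash
python3 -c "
from h import *
print(job_done());pose()"
```

```text
the job is handed in; nothing more can be done
None
the job is handed in; nothing more can be done
```

The job is done and handed in at about 19.5 s of the 53 s allowed. I lifted the nested lids by the post and lowered them onto the tin with about an 8 N touch. I then took the outer lid by its collar and lifted it straight up. The arm is still holding it there.

- **Seating:** the pair stopped at exactly the predicted height and the plate measured level. After the lift, the inner lid's flange showed flush on the tin's rim.
- **Outer lid:** it is level to under 0.001 rad, with its lower edge about 138 mm up against the post top at 117 mm. The load on the wrist matched the outer lid alone.
- **Disagreements:** a first fit of the raised lid suggested about 1° of tilt. A stricter fit that left out the fingertips showed it level. The top and wrist cameras differed by 2–4 mm in y, within the play left for the fit.
- **Not measured:** I did not re-measure the bystanders. Nothing was planned or seen to touch them.

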